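# Lock the wet-panel carrier with its T-key

### The arm

A 6-joint arm with a two-finger parallel gripper is mounted at the origin on a cart in front of the work surface, level with it; the furniture and walls round the work are solid. World frame = base frame: x ahead of the robot, y to its left, z up, the work surface at z = 0. Lengths are in mm, angles in degrees, forces in N, time in s.
With the tool pointing down it reaches from about 275 to 825 mm from the base axis. Payload 4.9 kg.
Tool frame: the origin (TCP) lies on the centre line of the jaws, within the pads' length; the fingertips stand 25 mm ahead of it and the grasp point (between the pads) lies 6 mm ahead of it; z points along the fingers, y is the line along which they close (so a half turn about z gives the same grasp; the last joint's range is limited). The gripper opens to 85 mm and grips with 20 to 120 N. Pads are 22 mm wide; open, the fingers measure 114 mm over their backs; the gripper's body (76 mm by 85 mm) begins 54 mm behind the grasp point. The pads swing forward as they close: fully open they stand 13 mm farther back than shut.
Start: joints at [-72.376, 18.69, -11.035, 60.275, 0, 82.311], TCP at [235.176, -497.203, 256.281] pointing down, gripper open.
Joint ranges: [-152.03, 152.03], [-55.5, 102.48], [-74.3, 77.21], [-110.64, 120.58], [-84.22, 78.4], [-180, 180]. Speed limits (degrees/s): [147.25, 147.25, 180, 180, 180, 180].

### API

Orientations are given as [roll, pitch, yaw] about the fixed x, y, z axes, in that order (R = Rz(yaw) Ry(pitch) Rx(roll)).
In Python, from workcell import sense, get_image, sign_off gives the robot as it stands.
- The arm moves only by the tool arm_command, never from a script. Its argument "steps" is a list of rows, each a list of 5 numbers: the finger opening in cm, from 0 to 8.54, then the shift along the tool's x, y, z in cm, then the turn about the tool's z in rad. In form: [[gripper, tx, ty, tz, twist], ...]. A call has 1 to 8 rows; each row shifts and turns the commanded pose from where the row before left it, along the tool's axes as they then stand; what a row does not reach is not made up. A row lasts 1/10 s, in which the tool goes at most 50 mm and 8.59 degrees, less where a joint would pass 70% of its speed; a pose out of reach is approached as far as the arm can. A call is refused whole if a number of a shift passes 5 or a number of a turn 0.15, either way. A call with a gripper value outside its range is refused whole. The fingers move at their own pace and stop on an object; "grip_force" is the grip in N (left out, the last holds). Time passes only in rows, so rows that do not move let the fingers close. It gives the time, the measured TCP pose, the force, the opening and the grip force at its end, in the units of the state.
- sense(): the state, without advancing time (a new reading comes with each control period).
- get_image(name): name is "scene" or "top" or "wrist"; returns a dict with "image" (400x640x3 uint8, red, green, blue), "vertical_fov" (degrees; the focal length in pixels is half the picture's height over the tangent of half this angle, whatever the lens; pixels are square), "cx", "cy" (the principal point, pixels), "extrinsics" (4x4, takes a point from camera to world coordinates); the wrist camera has in their place "hand_eye" (4x4, takes a point from camera to tool coordinates, whose origin is the TCP and whose axes are the flange's). Camera axes: x right, y up, looking along -z (the intrinsics and any distortion apply to the point x, -y, -z); pixel columns grow to the right and rows downward; lengths in mm; the calibration is good to about 2 mm. A picture is of the moment at which its call begins: read the wrist's pose just before it. There is no depth.
- sign_off(): hands the job in; it is judged then, once.
The state is a dict: "time": time; "q": joint angles; "qd": joint speeds; "joint_torque": joint torques, N m; "position": TCP position; "eef_rot": TCP orientation; "ft_force": force on the tool from outside, world axes, zero at the start; "ft_torque": the same for the moment, N m; "opening": finger opening in mm; "finger_force": force on a finger pad.
Only numpy, scipy, OpenCV 4.12 (cv2) and the standard library are available. Lean on these libraries where they do the work, as an engineer would, in place of code of your own. Each camera call takes 0.05 s, during which the arm holds its last target. There are 200 camera calls.

### The job

The lid of the wooden carrier for wet painted panels is closed; lock it with the red-handled T-key. Pass the key's T-head down through the slot in the middle of the lid until its black collar lies on the lid, turn it a quarter turn so that the head sits crosswise under the slot, and let go. Leave the blue-handled key, which belongs to a bigger carrier, standing where it is.

Things in the scene. Friction and masses are not known exactly. Their poses are not given: they have to be found in the camera images.
- red_key: Loose T-key, 78 mm tall, 0.25 kg, standing upright on its head. From the bottom: steel T-head 72 (x) x 24 (y) mm, 10 high; shaft 16 mm across, up to 38 mm; black collar 64 mm across, 38 to 44 mm; red wing grip 56 (x) x 20 (y) mm, 44 to 78 mm, parallel to the head. Grip the wing across its 20 mm from above. Origin: centre of the head's underside; x along head and wing, z up.
- blue_key: Loose T-key like the red one but with a blue wing grip and a T-head 104 mm long, too long for this slot. To be left standing. Same origin and axes. The two keys may have changed places.
- slot (a point): Centre of the brass-framed slot, level with the lid's top, 90 mm above the worktop, on a fixed wooden carrier 190 x 210 mm. Slot 88 mm along x, 40 mm along y, through 16 mm of lid and deck; empty for 34 mm below. With the collar on the lid the key's origin is 38 mm below this point, its head 12 mm clear of the deck. Head goes in along x, locks along y, turned either way.
- carrier_lid (a joint): Hinge of the carrier's lid, along its edge away from the robot, in rad: 0 closed, as it starts, growing as the lid is lifted. It is held shut by its weight only and need not be touched except by the key.

How it is judged (in metres and radians):
On the way:
1. the red key's head has gone down through the slot, lengthwise, to below the deck (z of red_key in the frame of slot below -0.027 m and horizontal distance between red_key and slot below 0.016 m and angle between the x axis of red_key and the x axis of slot, either way round below 0.45 rad), for 0.05 s.
At the end, for the whole second after the job is handed in: The red key hangs upright (within 8 degrees) in the slot with its collar on the lid (within 5 mm), within 16 mm of the slot's centre, its head turned crosswise to the slot (within 20 degrees), at rest; the lid is closed; the blue key stands within 30 mm of where it stood (z of red_key in the frame of slot between -0.045 and -0.033 m and horizontal distance between red_key and slot below 0.016 m and angle between the x axis of red_key and the y axis of slot, either way round below 0.35 rad and angle between red_key's own z axis and vertical below 0.14 rad and linear speed of red_key below 0.02 m/s and value of joint carrier_lid below 0.04 rad and distance of blue_key from where it was at the start of the episode below 0.03 m and angle between blue_key's own z axis and vertical below 0.2 rad); the robot touches nothing.
It fails at once if the blue key is knocked over, picked up or carried off (distance of blue_key from where it was at the start of the episode above 0.03 m or angle between blue_key's own z axis and vertical above 0.5 rad).
It also fails if it takes over 42 s, if anything falls off the work surface, if the arm or the gripper's body presses on something with over 40 N, if the wrist force passes 120 N, or if a joint passes its speed limit or range.

## Working session

There is one attempt and no reset: what is moved stays moved. The work goes in short steps, Python scripts to look and compute and a tool call to move; the robot and the scene stay as the last step left them, time stands still between calls to the robot, and variables do not carry over. Pictures are saved under pics/ and viewed, at most 10 in all, crops included, and the job is handed in when it is done.

Besides the shell and the picture viewer there is one more tool, called after "Request:" in YAML: its name, and indented under it one key for each argument. arm_command: Moves the arm, as the interface text tells. Its arguments: {"type":"object","properties":{"steps":{"type":"array","items":{"type":"array","items":{"type":"number"}}},"grip_force":{"type":"number"}},"required":["steps"]}

```bash
mkdir -p pics
python3 - <<'E'
from workcell import sense,get_image
import cv2,numpy as np,pickle
s=sense();print({k:np.round(s[k],3).tolist() for k in s})
d={}
for n in("scene","top","wrist"):
    d[n]=get_image(n);g=d[n];cv2.imwrite(f"pics/{n}0.png",g["image"][:,:,::-1])
    print(n,g["vertical_fov"],g["cx"],g["cy"],np.round(g.get("extrinsics",g.get("hand_eye")),3).tolist(),[k for k in g])
pickle.dump((s,d),open("d0.pkl","wb"))
a=np.vstack([d["scene"]["image"],d["top"]["image"]])
E
```

```text
{'time': 0.0, 'q': [-72.376, 18.732, -11.09, 60.275, -0.002, 82.311], 'qd': [-0.063, -0.038, 0.086, -0.081, -0.105, -0.045], 'joint_torque': [0.001, -44.339, 26.244, 0.015, 0.0, 0.0], 'position': [235.003, -496.69, 255.522], 'eef_rot': [-179.904, -0.01, 25.314], 'ft_force': [0.085, -0.839, -0.504], 'ft_torque': [-0.006, -0.016, -0.039], 'finger_force': 0.0, 'opening': 85.317}
scene 46.865258110235345 315.40980598671473 198.34347131077502 [[-0.567, 0.618, -0.544, -101.052], [-0.823, -0.44, 0.358, 453.768], [-0.018, 0.651, 0.759, 1028.608], [0.0, 0.0, 0.0, 1.0]] ['image', 'vertical_fov', 'cx', 'cy', 'extrinsics']
top 57.273664975260736 321.09680324874375 198.42387733959762 [[0.005, 0.999, -0.054, 502.114], [-1.0, 0.006, 0.014, -19.919], [0.015, 0.054, 0.998, 943.846], [0.0, 0.0, 0.0, 1.0]] ['image', 'vertical_fov', 'cx', 'cy', 'extrinsics']
wrist 60.76971740950384 321.31558149476945 200.70841043612236 [[0.0, 0.958, 0.288, 73.901], [1.0, 0.0, -0.001, 0.877], [-0.001, 0.288, -0.958, -117.162], [0.0, 0.0, 0.0, 1.0]] ['image', 'vertical_fov', 'cx', 'cy', 'hand_eye']
```

View pics/scene0.png

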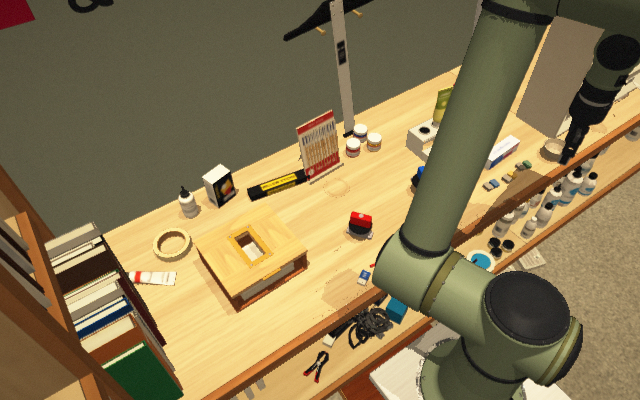

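View pics/top0.png

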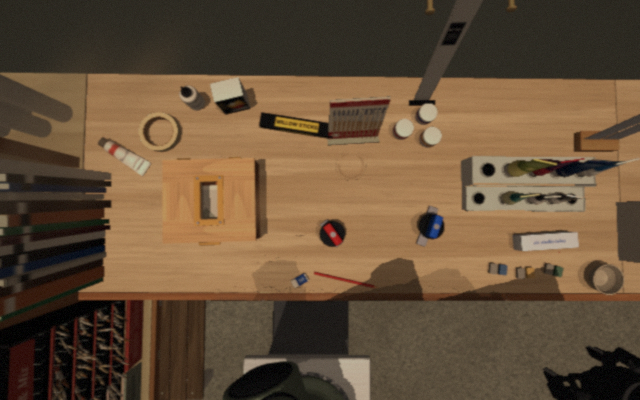

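The scene view shows the carrier with its brass slot at about (248,246) and the red key at (360,223). In the top view the slot is at about (209,201), the red key at (333,233) and the blue key at (431,226). Next I'll measure these with masks.

```bash
cat > h.py <<'E'
import numpy as np,cv2
from scipy.spatial.transform import Rotation as R
def ext(g,s=None):
    if "extrinsics" in g: return np.array(g["extrinsics"])
    T=np.eye(4);T[:3,:3]=R.from_euler("xyz",s["eef_rot"],degrees=True).as_matrix();T[:3,3]=s["position"]
    return T@np.array(g["hand_eye"])
def ray(g,p,s=None):
    E=ext(g,s);f=200/np.tan(np.radians(g["vertical_fov"]/2))
    d=E[:3,:3]@np.array([(p[0]-g["cx"])/f,-(p[1]-g["cy"])/f,-1]);return E[:3,3],d/np.linalg.norm(d)
def plane(g,p,z,s=None):
    o,d=ray(g,p,s);return o+d*(z-o[2])/d[2]
def tri(*rs):
    A=sum(np.eye(3)-np.outer(d,d) for o,d in rs);b=sum((np.eye(3)-np.outer(d,d))@o for o,d in rs)
    x=np.linalg.solve(A,b);return x,[round(float(np.linalg.norm((np.eye(3)-np.outer(d,d))@(x-o))),1) for o,d in rs]
def blob(img,lo,hi,box):
    h=cv2.cvtColor(img,cv2.COLOR_RGB2HSV);h[...,0]=(h[...,0].astype(int)+90)%180 # red at 90
    m=cv2.inRange(h,lo,hi);k=np.zeros_like(m);x0,y0,x1,y1=box;k[y0:y1,x0:x1]=m[y0:y1,x0:x1]
    c=max(cv2.findContours(k,cv2.RETR_EXTERNAL,cv2.CHAIN_APPROX_NONE)[0],key=cv2.contourArea)
    return k,c,cv2.minAreaRect(c)
E
python3 - <<'E'
from h import *;import pickle
s,d=pickle.load(open("d0.pkl","rb"));t,c=d["top"],d["scene"]
red=((80,150,70),(100,255,255))
rt=blob(t["image"],*red,(310,215,355,255))[2];rc=blob(c["image"],*red,(340,205,380,240))[2]
print(rt,rc);x,e=tri(ray(t,rt[0]),ray(c,rc[0]));print("red tri",x,e)
bx=cv2.boxPoints(rt);print([plane(t,p,78).round(1)[:2] for p in bx])
print("red plane78",plane(t,rt[0],78),plane(c,rc[0],78))
for n,g,p in(("t",t,(209,201)),("c",c,(248,246))):print(n,plane(g,p,90))
print(tri(ray(t,(209,201)),ray(c,(248,246))))
a=cv2.resize(t["image"][140:260,150:350],None,fx=4,fy=4,interpolation=cv2.INTER_CUBIC);cv2.imwrite("pics/tc.png",a[:,:,::-1])
a=cv2.resize(c["image"][190:310,190:390],None,fx=4,fy=4,interpolation=cv2.INTER_CUBIC);cv2.imwrite("pics/cc.png",a[:,:,::-1])
E
```

```text
((332.4053955078125, 234.06759643554688), (23.830766677856445, 8.718572616577148), 54.462318420410156) ((360.4232482910156, 219.4128875732422), (21.901325225830078, 12.432222366333008), 14.931418418884277)
red tri [464.12271733 -60.34202755  58.11433326] [0.2, 0.2]
[array([481.6, -34.8]), array([493.6, -51.5]), array([448.2, -84.3]), array([436.3, -67.6])]
red plane78 [464.87925864 -59.55901003  78.        ] [452.63258948 -49.67825555  78.        ]
t [540.55211565 228.16700817  90.        ]
c [540.57835918 234.23393014  90.        ]
(array([542.20523138, 231.48862938,  85.00788409]), [2.3, 2.3])
```

View pics/tc.png

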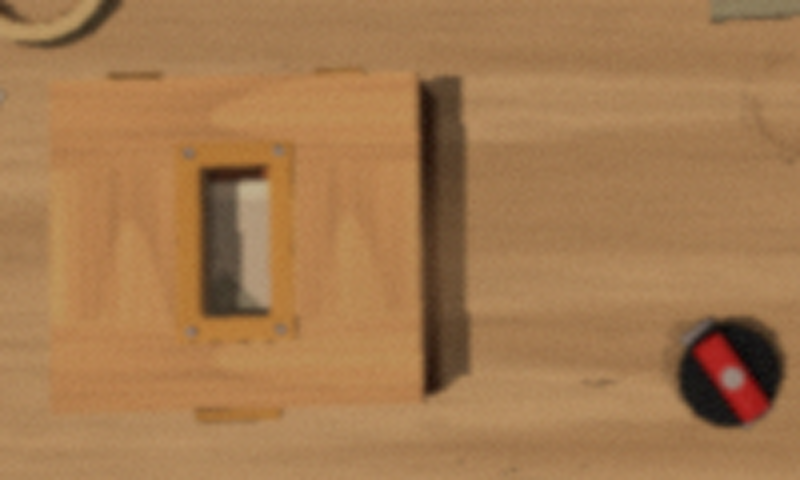

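View pics/cc.png

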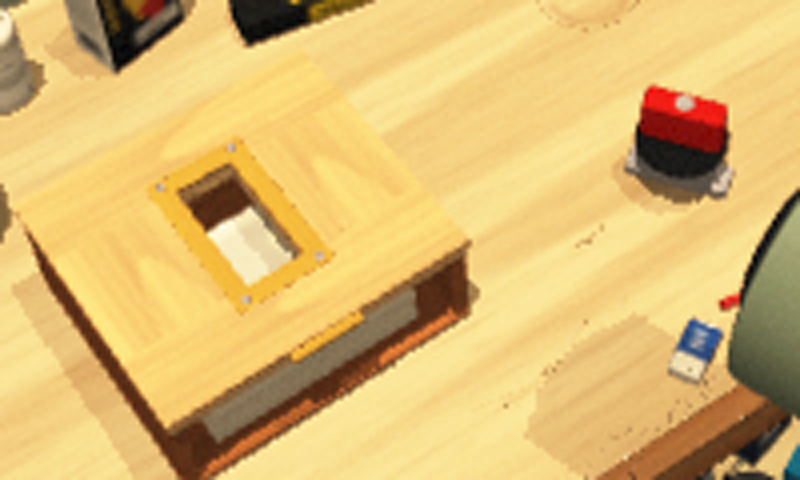

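The crops show the slot's four frame screws, at top crop (189,153), (279,151), (280,328), (193,330) and scene crop (161,188), (233,148), (319,255), (247,299). The wing's grey button is at top (732,378) and scene (685,103).

Run:
```python
from h import *;import pickle
s,d=pickle.load(open("d0.pkl","rb"));t,c=d["top"],d["scene"]
T=lambda p:(p[0]/4+149.6,p[1]/4+139.6);C=lambda p:(p[0]/4+189.6,p[1]/4+189.6)
P=[]
for a,b in zip([(189,153),(279,151),(280,328),(193,330)],[(161,188),(233,148),(319,255),(247,299)]):
    x,e=tri(ray(t,T(a)),ray(c,C(b)));P.append(x);print(x.round(1),e)
P=np.array(P);print("slot",P.mean(0));v=P[0]+P[1]-P[2]-P[3];print("yaw",np.degrees(np.arctan2(v[1],v[0])),np.linalg.norm(v)/2)
print("btn",tri(ray(t,T((732,378))),ray(c,C((685,103)))))
print("tool x yaw",s["eef_rot"])
```

```text
[594.2 257.6  88. ] [0.7, 0.7]
[595.6 205.2  88.1] [0.8, 0.8]
[492.5 202.4  89. ] [0.6, 0.6]
[491.2 253.4  87.2] [0.4, 0.4]
slot [543.37364988 229.65252424  88.07174592]
yaw 1.9578882397686521 103.0748833554908
btn (array([464.52401737, -60.3535454 ,  75.04308016]), [0.3, 0.3])
tool x yaw [-1.79904485e+02 -1.04595794e-02  2.53137223e+01]
```

Request:
arm_command:
  steps:
    - [6, 3.3, -2.5, 0, 0]
    - [6, 3.3, -2.5, 0, 0]
    - [6, 3.3, -2.5, 0, 0]
    - [6, 3.3, -2.5, 0, 0]
    - [6, 3.3, -2.5, 0, 0]
    - [6, 3.3, -2.5, 0, 0]
    - [6, 3.3, -2.5, 0, 0]
    - [6, 3.3, -2.5, 0, 0]

```text
time: 0.95
position: [388.7, -201.9, 256.2]
eef_rot: [-180.0, -0.0, 25.3]
ft_force: [0.5, -0.2, -0.9]
opening: 60.0
finger_force: 0.0
```

Request:
arm_command:
  steps:
    - [6, 3.2, -2.4, 0, 0]
    - [6, 3.2, -2.4, 0, 0]
    - [6, 3.2, -2.4, 0, 0]
    - [6, 3.2, -2.4, 0, 0]
    - [6, 0, 0, 0, -0.1]
    - [6, 0, 0, 0, -0.09]
    - [6, 0, 0, 0, 0]
    - [6, 0, 0, 0, 0]

```text
time: 1.75
position: [462.8, -62.0, 256.1]
eef_rot: [-180.0, 0.0, 36.1]
ft_force: [-0.0, 0.3, -0.3]
opening: 60.1
finger_force: 0.0
```

Run:
```python
from h import *;from workcell import *;import pickle
s=sense();g=get_image("wrist");print(s["time"],s["position"],s["eef_rot"],s["q"],s["opening"])
pickle.dump((s,g),open("w1.pkl","wb"))
cv2.imwrite("pics/w1.png",g["image"][:,:,::-1])
r=blob(g["image"],(80,150,50),(100,255,255),(0,0,640,400))[2];print(r)
b=cv2.boxPoints(r);print([plane(g,p,78,s).round(1)[:2] for p in b],plane(g,r[0],78,s))
```

```text
1.75 [462.80866407 -61.99637254 256.11480419] [-1.79981103e+02  1.42423187e-02  3.60888322e+01] [-1.66986331e+01  9.91889811e+00 -2.27859983e+01  5.73187666e+01
  8.59272381e-05  1.27212537e+02] 60.11138563447596
((321.5, 178.0), (64.0, 23.0), 90.0)
[array([485.3, -35.1]), array([497. , -51.1]), array([450.4, -85.8]), array([438. , -68.9])] [468.3398035  -59.75195319  78.        ]
```

View pics/w1.png

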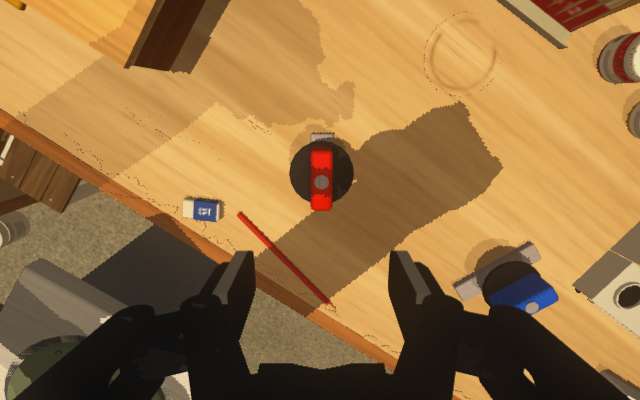

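The wrist view has the wing lined up with the tool: button at about (321,182), wing at (321,178). The blue key is well clear at (525,290). I'll move 2 mm along the wing, go down and grip.

Request:
arm_command:
  steps:
    - [6, 0.24, 0, 4, 0]
    - [6, 0, 0, 4, 0]
    - [6, 0, 0, 4, 0]
    - [6, 0, 0, 3, 0]
    - [6, 0, 0, 2, 0]
    - [6, 0, 0, 1.2, 0]
    - [6, 0, 0, 0, 0]
    - [6, 0, 0, 0, 0]
  grip_force: 60

```text
time: 2.6
position: [464.9, -60.9, 74.5]
eef_rot: [-180.0, 0.0, 36.1]
ft_force: [-0.1, 0.7, 0.0]
opening: 59.8
finger_force: 0.0
```

Request:
arm_command:
  steps:
    - [1, 0, 0, 0, 0]
    - [1, 0, 0, 0, 0]
    - [1, 0, 0, 0, 0]
    - [1, 0, 0, 0, 0]
    - [1, 0, 0, 0, 0]
    - [1, 0, 0, 0, 0]
    - [1, 0, 0, 0, 0]
  grip_force: 60

```text
time: 3.3
position: [465.4, -60.7, 75.2]
eef_rot: [179.9, -0.1, 36.2]
ft_force: [-1.0, 0.9, 6.6]
opening: 19.2
finger_force: 58.7
```

Request:
arm_command:
  steps:
    - [1, 0, 0, -1.5, 0]
    - [1, 0, 0, -3, 0]
    - [1, 0, 0, -4, 0]
    - [1, 0, 0, -3.5, 0]
    - [1, 0, 0, -1.5, 0]
    - [1, 0, 0, 0, -0.06]
    - [1, 0, 0, 0, -0.1]
    - [1, 0, 0, 0, -0.14]

```text
time: 4.1
position: [464.5, -60.4, 209.2]
eef_rot: [-180.0, 0.0, 53.7]
ft_force: [-0.2, 0.8, -3.5]
opening: 19.0
finger_force: 59.3
```

Request:
arm_command:
  steps:
    - [1, 0, 0, 0, -0.14]
    - [1, 0, 0, 0, -0.14]
    - [1, 0, 0, 0, -0.14]
    - [1, 0, 0, 0, -0.14]
    - [1, 0, 0, 0, -0.14]
    - [1, 0, 0, 0, -0.14]
    - [1, 0, 0, 0, -0.14]
    - [1, 0, 0, 0, -0.14]

```text
time: 4.9
position: [464.3, -60.4, 208.9]
eef_rot: [-180.0, -0.0, 117.9]
ft_force: [-0.4, 0.5, -2.9]
opening: 19.5
finger_force: 59.3
```

Request:
arm_command:
  steps:
    - [1, 0, 0, 0, -0.14]
    - [1, 0, 0, 0, -0.14]
    - [1, 0, 0, 0, -0.14]
    - [1, 0, 0, 0, -0.14]
    - [1, 0, 0, 0, -0.14]
    - [1, 0, 0, 0, -0.14]
    - [1, 0, 0, 0, -0.14]
    - [1, 0, 0, 0, -0.145]

```text
time: 5.7
position: [464.3, -60.4, 208.9]
eef_rot: [180.0, -0.1, -177.6]
ft_force: [0.3, -0.2, -2.5]
opening: 18.9
finger_force: 59.3
```

Request:
arm_command:
  steps:
    - [1, -0.6, 1.8, 0, 0]
    - [1, -1.2, 3.8, 0, 0]
    - [1, -1.4, 4.6, 0, 0]
    - [1, -1.4, 4.6, 0, 0]
    - [1, -1.4, 4.6, 0, 0]
    - [1, -1.4, 4.4, 0, 0]
    - [1, -1.1, 3.3, 0, 0]
    - [1, -0.6, 1.55, 0, 0]

```text
time: 6.5
position: [545.6, 232.1, 208.6]
eef_rot: [180.0, -0.0, -177.8]
ft_force: [-0.9, -0.2, -2.0]
opening: 18.9
finger_force: 59.6
```

Request:
arm_command:
  steps:
    - [1, 0, 0, 0, 0]
    - [1, 0, 0, 0, 0]

```text
time: 6.7
position: [545.0, 228.7, 208.5]
eef_rot: [-179.9, -0.1, -177.9]
ft_force: [-0.4, -0.2, -3.0]
opening: 18.5
finger_force: 59.6
```

Run:
```python
from h import *;from workcell import *;import pickle
s=sense();print(s["time"],s["position"],s["eef_rot"],s["q"])
d={n:get_image(n) for n in("scene","top","wrist")};pickle.dump((s,d),open("d2.pkl","wb"))
a=cv2.resize(d["scene"]["image"][160:310,180:340],None,fx=3.5,fy=3.5,interpolation=cv2.INTER_CUBIC)
cv2.imwrite("pics/s2.png",a[:,:,::-1]);cv2.imwrite("pics/w2.png",d["wrist"]["image"][:,:,::-1])
```

```text
6.7 [544.97206901 228.69166603 208.52288296] [-1.79940870e+02 -9.85276802e-02 -1.77947616e+02] [ 1.56274061e+01  2.50309642e+01 -8.75436472e+00  5.63243251e+01
 -3.43520770e-02  1.35750038e+01]
```

View pics/s2.png

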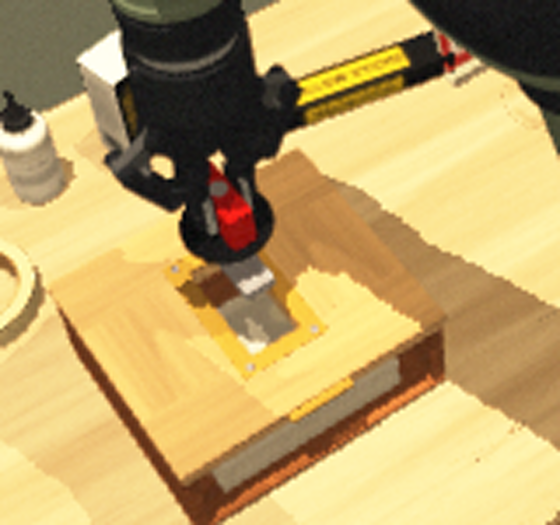

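View pics/w2.png

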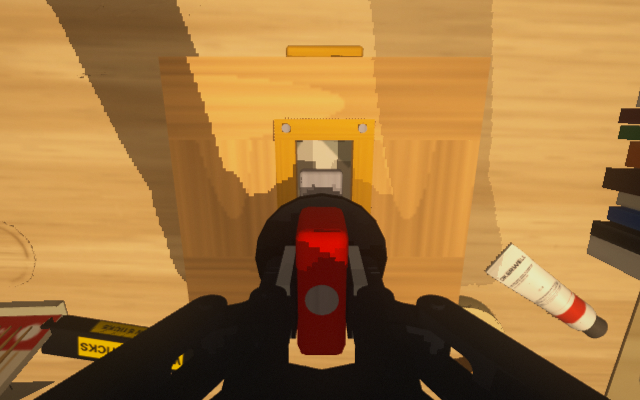

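The wrist view shows the key upright in the pads, wing button at (321,300), head's near end at x 300–342, y ~171. Frame screws are at (286,128) and (362,128). I'll check these against the slot.

Run:
```python
from h import *;import pickle
s,d=pickle.load(open("d2.pkl","rb"));g=d["wrist"]
for n,p,z in[("screwL",(286,128),90),("screwR",(362,128),90),("slotL",(296,142),90),("slotR",(353,142),90),("btn",(321.5,300),212),("headL",(300,171),144),("headR",(342,171),144)]:print(n,plane(g,p,z,s).round(1))
```

```text
screwL [492.7 201.9  90. ]
screwR [490.9 253.4  90. ]
slotL [501.9 208.8  90. ]
slotR [500.5 247.9  90. ]
btn [546.4 228.1 212. ]
headL [510.8 215.  144. ]
headR [510.  237.8 144. ]
```

Request:
arm_command:
  steps:
    - [1, 0.2, 0.1, 0, 0]
    - [1, 0, 0, 1.5, 0]
    - [1, 0, 0, 1.5, 0]
    - [1, 0, 0, 1.0, 0]
    - [1, 0, 0, 1.0, 0]
    - [1, 0, 0, 0.5, 0]
    - [1, 0, 0, 0, 0]

```text
time: 7.55
position: [543.3, 229.6, 153.6]
eef_rot: [-180.0, -0.1, -178.0]
ft_force: [-0.1, 0.6, -2.6]
opening: 19.1
finger_force: 59.6
```

Request:
arm_command:
  steps:
    - [1, 0, 0, 0.6, 0]
    - [1, 0, 0, 0.6, 0]
    - [1, 0, 0, 0.6, 0]
    - [1, 0, 0, 0.5, 0]
    - [1, 0, 0, 0, 0]

```text
time: 8.05
position: [543.1, 229.7, 130.3]
eef_rot: [-180.0, -0.1, -178.0]
ft_force: [-0.6, -0.3, -3.7]
opening: 19.1
finger_force: 59.6
```

No contact so far, so I'll go down 2 mm more and then make the quarter turn (to yaw 92°).

Request:
arm_command:
  steps:
    - [1, 0, 0, 0.2, 0]
    - [1, 0, 0, 0, 0.06]
    - [1, 0, 0, 0, 0.1]
    - [1, 0, 0, 0, 0.13]
    - [1, 0, 0, 0, 0.13]
    - [1, 0, 0, 0, 0.13]
    - [1, 0, 0, 0, 0.13]
    - [1, 0, 0, 0, 0.13]

```text
time: 8.85
position: [544.0, 229.9, 129.5]
eef_rot: [180.0, 0.0, 135.3]
ft_force: [0.3, -0.6, -2.8]
opening: 18.7
finger_force: 59.5
```

Request:
arm_command:
  steps:
    - [1, 0, 0, 0, 0.13]
    - [1, 0, 0, 0, 0.13]
    - [1, 0, 0, 0, 0.13]
    - [1, 0, 0, 0, 0.13]
    - [1, 0, 0, 0, 0.13]
    - [1, 0, 0, 0, 0.11]
    - [1, 0, 0, 0, 0]
    - [1, 0, 0, 0, 0]

```text
time: 9.65
position: [543.9, 229.9, 129.4]
eef_rot: [180.0, -0.0, 92.2]
ft_force: [-0.2, -0.4, -3.0]
opening: 19.0
finger_force: 59.6
```

Request:
arm_command:
  steps:
    - [1, 0, 0, 0.1, 0]
    - [1, 0, 0, 0.1, 0]
    - [1, 0, 0, 0, 0]

```text
time: 9.95
position: [543.8, 229.9, 127.3]
eef_rot: [180.0, -0.0, 92.1]
ft_force: [0.1, 0.5, -2.9]
opening: 19.2
finger_force: 59.6
```

Request:
arm_command:
  steps:
    - [1, 0, 0, 0.1, 0]
    - [1, 0, 0, 0.05, 0]
    - [1, 0, 0, 0, 0]

```text
time: 10.25
position: [543.8, 229.9, 127.2]
eef_rot: [180.0, -0.0, 92.1]
ft_force: [-4.4, -1.6, 7.5]
opening: 18.9
finger_force: 61.1
```

The collar is on the lid. I'll release and go up.

Request:
arm_command:
  steps:
    - [2.5, 0, 0, 0, 0]
    - [3.5, 0, 0, 0, 0]
    - [5, 0, 0, 0, 0]
    - [5, 0, 0, 0, 0]
    - [5, 0, 0, 0, 0]

```text
time: 10.75
position: [543.8, 229.8, 125.7]
eef_rot: [-180.0, 0.0, 92.1]
ft_force: [0.4, -0.3, 0.0]
opening: 49.9
finger_force: 0.0
```

Request:
arm_command:
  steps:
    - [5, 0, 0, -1, 0]
    - [5, 0, 0, -2, 0]
    - [5, 0, 0, -3, 0]
    - [5, 0, 0, -4, 0]
    - [5, 0, 0, -2, 0]
    - [5, 0, 0, 0, 0]
    - [5, 0, 0, 0, 0]

```text
time: 11.45
position: [543.9, 229.9, 246.3]
eef_rot: [179.9, -0.0, 92.1]
ft_force: [0.5, 0.4, -0.1]
opening: 50.2
finger_force: 0.0
```

Run:
```python
from h import *;from workcell import *
s=sense();print(s["time"],s["position"],s["opening"])
g=get_image("wrist");c=get_image("scene")
for n,q,x in(("w",g,s),("s",c,None)):
    r=blob(q["image"],(80,150,50),(100,255,255),(0,0,640,400) if n=="w" else (210,190,300,270))[2];print(n,r)
    if n=="w":b=cv2.boxPoints(r);print([plane(g,p,130,s).round(1)[:2] for p in b],plane(g,r[0],130,s))
a=cv2.resize(c["image"][160:310,180:340],(320,300));cv2.imwrite("pics/f.png",np.hstack([cv2.resize(g["image"],(480,300)),a])[:,:,::-1])
```

```text
11.45 [543.87817747 229.89097975 246.29000604] 50.16142838458699
w ((320.0, 199.5), (79.0, 28.0), 90.0)
[array([533.3, 261.1]), array([552.6, 261.8]), array([555.3, 203. ]), array([534.6, 202.2])] [543.92232822 233.07139384 130.        ]
s ((247.90155029296875, 239.47412109375), (13.820460319519043, 24.977603912353516), 59.74356460571289)
```

View pics/f.png

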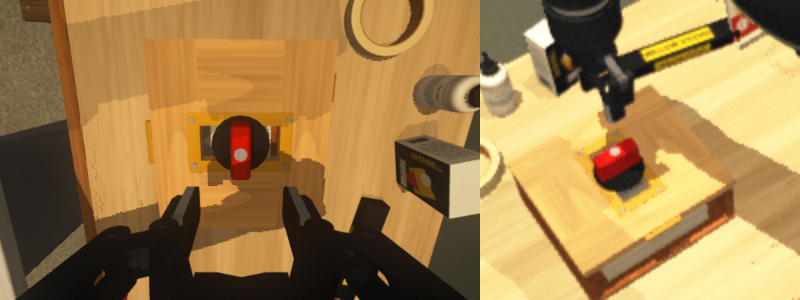

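The picture shows the red wing crosswise and centred on the slot, at (240,150) in the left half. Its collar is flat on the closed lid and the gripper is clear, so I'll hand it in.

```bash
python3 -c "from workcell import *;print(sign_off())"
```

```text
the job is handed in; nothing more can be done
None
```

The red key hangs crosswise in the slot with its collar on the closed lid, the blue key was not touched, and the job was handed in at about 11.5 s; no verdict was returned.

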